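# Let a bath ball out of a lever-lid dispenser and ease the lid shut

### The job

Press the yellow lever of the blue bath-ball dispenser down with the fingertips so that its linked white lid lifts, and keep it down until the orange ball has rolled out and lies in the catch dish. Then ease the lever back up under your fingers, taking a few seconds, so that the lid comes down gently and never drops or slams, and finish with the lid fully shut and the hand clear. Do not touch the lid or the ball, and leave the toiletries standing around where they are.

Things in the scene. Friction and masses are not known exactly. Their poses are not given: they have to be found in the camera images.
- dispenser: Blue plastic dispenser fixed to the ledge. Origin at the middle of the housing's underside, z up; the lever sticks out of the housing along -x, the catch dish lies on the +y side. Housing 100 (x) by 120 (y) by 85 mm high, spanning x -50..50, y -60..60 mm, topped by the lid (top at 91 mm; the free edge rises to about 195 mm when open). The dish spans x -51..51, y 60..156 mm, its rims 42 to 45 mm high.
- paddle (a point): Centre of the top face of the lever's yellow paddle, the place to press. Paddle 46 mm along the lever, 56 mm across (along the dispenser's y), 8 mm thick; the arm between it and the housing is a 16 mm wide steel bar. In the dispenser's frame the point is at about (-155, 0, 89) mm at rest and sinks about 47 mm, nearly straight (within 3 mm in x), to (-155, 0, 43) mm when fully pressed; nothing lies below it but the ledge (z = 0).
- lever (a joint): Angle of the lever in rad: 0 at rest (paddle up, sloping up 0.2 rad away from the housing), 0.4 at its hard stop fully pressed (no need to reach it: about 0.3 rad, 35 mm of travel, opens wide enough; ramming the stop raises the force steeply). Its hinge lies in the housing along the dispenser's y axis, 40 mm in front of the origin's z axis and 62 mm up. Spring and lid push it back up: about 2.5 to 5 N on the paddle; released, it flies up at once and the lid slams.
- lid (a joint): Angle of the lid in rad: 0 shut, 1.0 fully open; it is linked to the lever and always reads 2.5 times the lever's angle. The ball is let out from about 0.35 rad on. Let down with care it never sinks faster than about 1 rad/s; above 1.8 rad/s it is dropping or slamming.
- lid_edge (a point): Middle of the free top edge of the white lid (100 by 126 by 6 mm, with a 46 mm front flap that holds the ball back). The lid is hinged along the dispenser's x direction on the -y end of the housing and swings up from the dish side. Not to be touched.
- ball_center (a point): Centre of the orange bath ball, 44 mm in diameter, 50 g. At the start inside the housing behind the lid's flap on a floor that slopes to the dish; it rolls into the dish by itself when the lid opens. Not to be touched.
- dish (a point): Centre of the catch dish's floor, 105 mm from the dispenser's origin along its +y; the dish is 90 by 90 mm inside, its floor slopes slightly outwards so the ball comes to rest by the outer wall, its centre about 25 mm from this point sideways and 31 mm above the ledge.
- caddy: Blue stepped corner caddy, fixed; 330 (x) by 220 (y) mm, tiers 30, 80 and 130 mm high rising to +x, walls to 170 mm. Origin at the middle of its underside.
- soap_bar: Pink soap bar, 55 by 85 by 26 mm, loose on the caddy's lowest tier. Origin at the middle of its underside. Bystander.
- loofah_handle: Green hard plastic loofah handle, about 185 mm long along its y, 18 mm thick, loose on the caddy's middle tier. Origin at its underside. Bystander.
- pumice: Grey pumice stone, 50 by 80 by 34 mm, loose on the ledge to one side of the lever. Origin at the middle of its underside. Bystander.
- jar: Round green glass jar with a metal twist cap, 60 mm in diameter, 60 mm high, loose on the ledge to the other side of the lever. Origin at the middle of its underside. Bystander.

How it is judged:
On the way, in this order (a step that is already met when the one before it is completed fails the run):
1. the ball lies in the catch dish while the lid is still held up (horizontal distance between ball_center and dish below 0.045 m and z of ball_center in the frame of dispenser below 0.05 m and value of joint lid above 0.25 rad), for 0.2 s.
2. the lid is shut again (value of joint lid below 0.05 rad), for 0.2 s.
At the end, for the whole second after the job is handed in: The lid is shut (under 0.05 rad) with the lever up (under 0.03 rad), the ball lies in the catch dish (within 45 mm of its centre, below its rim), and the pumice, jar, soap bar and loofah handle are within 15 mm of where they stood (value of joint lid below 0.05 rad and value of joint lever below 0.03 rad and horizontal distance between ball_center and dish below 0.045 m and z of ball_center in the frame of dispenser below 0.05 m and distance of each of soap_bar, loofah_handle, pumice, jar from where it was at the start of the episode below 0.015 m); the robot touches nothing.
It fails at once if the lid drops or slams (sinks faster than 1.8 rad/s) (velocity of joint lid below -1.8 rad/s).
It fails at once if the robot touches the lid (contact force between the arm and lid above 0.5 N).
It fails at once if the fingers touch the lid (contact force between the fingers and lid above 0.5 N).
It fails at once if the robot touches, lifts or carries the ball (contact force between any of the fingers, the arm and ball above 0.5 N).
It fails at once if a bystander is moved, lifted or carried off (distance of any of soap_bar, loofah_handle, pumice, jar from where it was at the start of the episode above 0.015 m).
It also fails if it takes over 45 s, if anything falls off the work surface, if the arm or the gripper's body presses on something with over 40 N, if the wrist force passes 120 N, or if a joint passes its speed limit or range.

### The arm

A 6-joint arm with a two-finger parallel gripper is mounted at the origin on the work surface. World frame = base frame: x ahead of the robot, y to its left, z up, the work surface at z = 0. Lengths are in m, angles in rad, forces in N, time in s.
With the tool pointing down it reaches from about 0.225 to 0.875 m from the base axis. Payload 3.4 kg.
Tool frame: the origin (TCP) lies on the centre line of the jaws, within the pads' length; the fingertips stand 19 mm ahead of it and the grasp point (between the pads) is the TCP (nose_length is the distance from the TCP to the fingertips, in m); z points along the fingers, y is the direction in which the jaws open and shut (so a half turn about z gives the same grasp; the last joint's range is limited). The gripper opens to 85 mm and grips with 20 to 120 N. Pads are 22 mm wide; open, the fingers measure 114 mm over their backs; the gripper's body (76 mm by 85 mm) begins 54 mm behind the grasp point. The pads swing forward as they close: fully open they stand 13 mm farther back than shut.
Start: joints at [1.081, 0.276, 1.505, -0, 1.361, -0.121], TCP at [0.207, 0.536, 0.25] pointing down, gripper open.
Joint ranges: [-2.89, 2.89], [-0.75, 2.08], [0.22, 2.7], [-1.18, 4.32], [0.11, 2.71], [-2.7, 2.7]. Speed limits (rad/s): [2.57, 2.57, 3.14, 3.14, 3.14, 3.14].

### API

Orientations are given as a unit quaternion [w, x, y, z].
In Python, from rig import * gives the robot as it stands.
- The arm moves only by the shell command python3 -m jog 'ROWS' [OPENING] [FORCE]. ROWS is JSON, one flat list of numbers, 6 for each row, row after row: the shift along the tool's x, y, z in mm, then the turn, a rotation vector about the tool's x, y, z in degrees. In form: [tx, ty, tz, wx, wy, wz, tx, ty, tz, wx, wy, wz, ...]. A call has 1 to 10 rows; each row is the pose to reach, as a shift and turn from the pose commanded when the call began, along the tool's axes at that moment; what a row does not reach only later rows make up. A row lasts 1/8 s, in which the tool goes at most 62.5 mm and 10.7 degrees, less where a joint would pass 70% of its speed; a pose out of reach is approached as far as the arm can. A call with a gripper value outside its range is refused whole. OPENING is the closure, from 0 (fully open) to 1 (shut), set as the call begins (- or left out, the last holds). The fingers move at their own pace and stop on an object; FORCE is the grip in N (left out, the last holds). Time passes only in rows, so rows that repeat a pose let the fingers close. It gives the time, the measured TCP pose, the force and the opening at its end, in the units of the state.
- get_state(): the state, without advancing time (a new reading comes with each control period).
- get_image(name): name is "scene" or "top" or "wrist"; returns a dict with "frame" (400x640x3 uint8, red, green, blue), "camera_matrix" (3x3 intrinsics, pixels), "k1" (the pictures are not rectified: a ray, as slopes to the right and down, at radius r is drawn at 1 + k1 r^2 times it, then the intrinsics apply), "rvec" (rotation vector, rad) and "tvec" (3), from world to camera coordinates, as OpenCV has them. Camera axes: x right, y down, z forward; pixel columns grow to the right and rows downward; lengths in m; the calibration is good to about 2 mm. A picture is of the moment at which its call begins. There is no depth.
- sign_off(): hands the job in, once; it reports no verdict.
The state is a dict: "clock": time; "qpos": joint angles; "qd": joint speeds; "effort": joint torques, N m; "position": TCP position; "ee_rot": TCP orientation; "contact_force": force on the tool from outside, world axes, zero at the start; "moment": the same for the moment, N m; "width": finger opening in m.
Only numpy, scipy, OpenCV 4.12 (cv2) and the standard library are available. Lean on these libraries where they do the work, as an engineer would, in place of code of your own. Each camera call takes 0.05 s, during which the arm holds its last target.

## Working session

There is one attempt and no reset: what is moved stays moved. The work goes in short steps, Python scripts to look and compute and a shell command to move; the robot and the scene stay as the last step left them, time stands still between calls to the robot, and variables do not carry over. Pictures are saved under pics/ and viewed, and the job is handed in when it is done.

```bash
ls; mkdir -p pics; python3 - <<'E'
from rig import *
import cv2
s=get_state(); print({k:s[k] for k in('clock','position','ee_rot','contact_force','width')})
for n in('scene','top'):
    d=get_image(n); cv2.imwrite(f'pics/{n}0.png',d['frame'][:,:,::-1]); print(n,d['camera_matrix'],d['k1'],d['rvec'],d['tvec'])
E
```

```text
pics
{'clock': 0.0, 'position': array([0.20705638, 0.53590607, 0.2494406 ]), 'ee_rot': array([-2.59701261e-04,  1.83346813e-01,  9.83047889e-01, -8.52837177e-04]), 'contact_force': array([0.55943394, 0.48119184, 0.12603039]), 'width': 0.08581977772772821}
scene [[422.88637809   0.         320.88101165]
 [  0.         422.88637809 202.27518385]
 [  0.           0.           1.        ]] -0.012434651605828309 [ 1.76301412  1.71974444 -0.7035294 ] [ 0.112239   -0.35357044  1.70778319]
top [[434.15069944   0.         321.04011111]
 [  0.         434.15069944 197.53037711]
 [  0.           0.           1.        ]] -0.05096246719691244 [ 2.0443047  -2.18529123  0.22423982] [-0.09653109  0.59586661  1.04883649]
```

View pics/scene0.png

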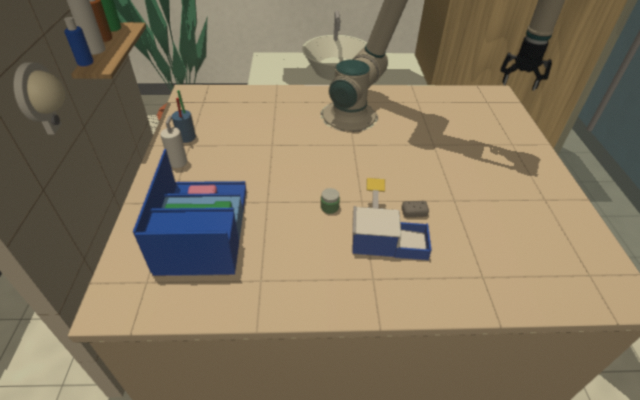

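View pics/top0.png

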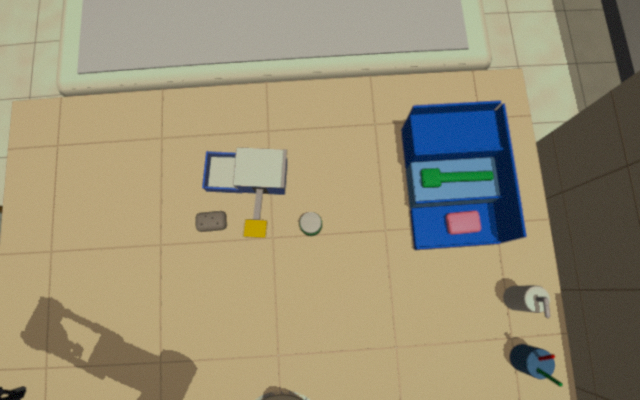

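Scene view: yellow paddle at (375,185), with the jar (330,200) and pumice (415,209) on either side of it. Top view: paddle (255,229), lid (260,168), dish (220,172), jar (311,223), pumice (211,221). Next I'll measure these.

```bash
cat > h.py <<'E'
from rig import *
import cv2, numpy as np
from scipy.spatial.transform import Rotation as R
def ray(d,uv):
    K=d['camera_matrix']; x=(np.array(uv,float)-K[:2,2])/[K[0,0],K[1,1]]
    r=x.copy()
    for _ in range(20): r=x/(1+d['k1']*(r@r))
    M=cv2.Rodrigues(np.array(d['rvec']))[0]; t=np.array(d['tvec']).ravel()
    v=M.T@np.append(r,1); return -M.T@t, v/np.linalg.norm(v)
def plane(d,uv,z):
    o,v=ray(d,uv); return o+v*(z-o[2])/v[2]
def tri(a,ua,b,ub):
    o1,v1=ray(a,ua);o2,v2=ray(b,ub)
    s=np.linalg.lstsq(np.c_[v1,-v2],o2-o1,rcond=None)[0]
    p,q=o1+s[0]*v1,o2+s[1]*v2; return (p+q)/2,np.linalg.norm(p-q)
def mask(d,lo,hi,box=None):
    h=cv2.cvtColor(d['frame'],cv2.COLOR_RGB2HSV); m=cv2.inRange(h,lo,hi)
    if box:
        k=np.zeros_like(m);x0,y0,x1,y1=box;k[y0:y1,x0:x1]=255;m&=k
    return m
def blob(m):
    c=max(cv2.findContours(m,cv2.RETR_EXTERNAL,cv2.CHAIN_APPROX_NONE)[0],key=cv2.contourArea)
    M=cv2.moments(c); return np.array([M['m10'],M['m01']])/M['m00'],c
YEL=((20,150,120),(32,255,255))
E
python3 - <<'E'
from h import *
a=get_image('scene');b=get_image('top')
ma=mask(a,*YEL,(350,160,400,200));mb=mask(b,*YEL,(230,205,280,250))
pa,ca=blob(ma);pb,cb=blob(mb)
print(pa,pb,cv2.minAreaRect(ca),cv2.minAreaRect(cb))
print('tri',tri(a,pa,b,pb)); print(plane(b,pb,.089),plane(a,pa,.089))
for p in cv2.boxPoints(cv2.minAreaRect(cb)): print('pad corner',plane(b,p,.089)[:2])
# lid top in top view: low sat bright
ml=mask(b,(0,0,170),(179,60,255),(228,140,295,195)); pl,cl=blob(ml); r=cv2.minAreaRect(cl);print('lid',pl,r,plane(b,r[0],.091))
for p in cv2.boxPoints(r): print('lid corner',p,plane(b,p,.091)[:2])
for n,uv,z in(('jar',(311,223),.06),('pum',(211,221),.034)): print(n,plane(b,uv,z))
for n,d,bx in(('s',a,(300,150,460,280)),('t',b,(180,130,340,250))):
    x0,y0,x1,y1=bx; cv2.imwrite(f'pics/{n}1.png',cv2.resize(d['frame'][y0:y1,x0:x1,::-1],None,fx=4.8,fy=4.8,interpolation=cv2.INTER_CUBIC)[:600])
w=get_image('wrist');cv2.imwrite('pics/w1.png',w['frame'][:,:,::-1])
E
```

```text
[375.35780886 184.11421911] [254.87364451 228.18340405] ((375.29119873046875, 184.21470642089844), (16.259660720825195, 10.660813331604004), 4.398705005645752) ((254.64590454101562, 228.16537475585938), (22.518564224243164, 17.59067726135254), 3.5763344764709473)
tri (array([0.5168187 , 0.03283555, 0.08636186]), np.float64(0.0011444449956076904))
[0.51637384 0.03187646 0.089     ] [0.51970973 0.03275493 0.089     ]
pad corner [0.49841003 0.06208049]
pad corner [0.54178211 0.05801238]
pad corner [0.53461079 0.0026155 ]
pad corner [0.49136001 0.00711754]
lid [255.45126812 167.19565217] ((255.0, 167.0), (38.0, 54.0), 90.0) [0.67175922 0.02574557 0.091     ]
lid corner [228. 148.] [0.72685627 0.09309625]
lid corner [282. 148.] [ 0.7173655  -0.04482841]
lid corner [282. 186.] [ 0.6178755 -0.0400908]
lid corner [228. 186.] [0.62697962 0.09522043]
jar [ 0.52441529 -0.1062929   0.06      ]
pum [0.55065667 0.15345258 0.034     ]
```

View pics/t1.png

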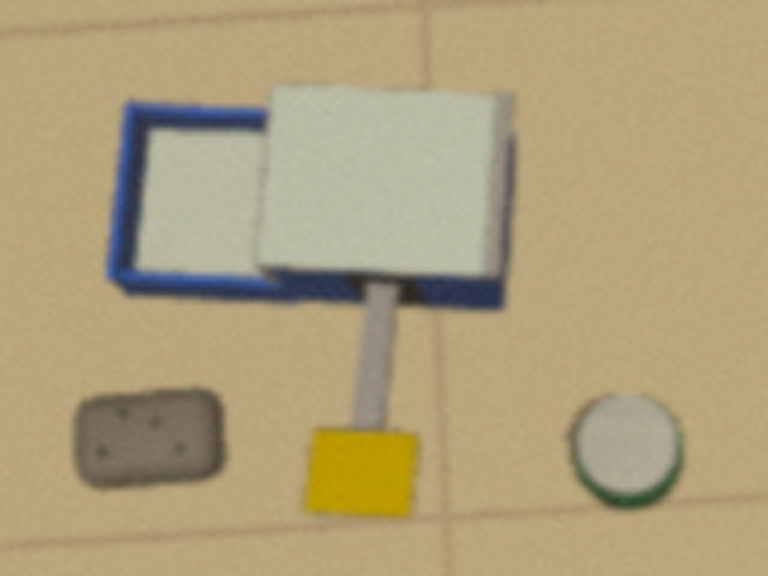

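View pics/s1.png

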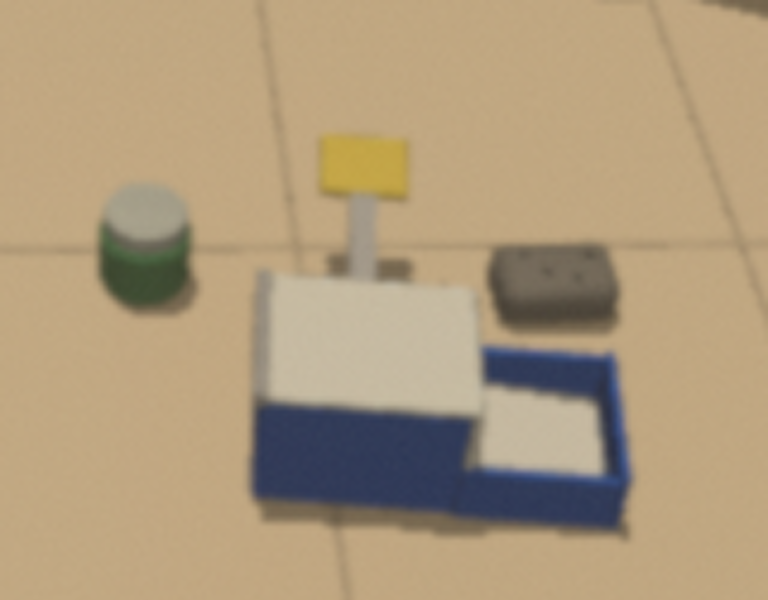

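View pics/w1.png

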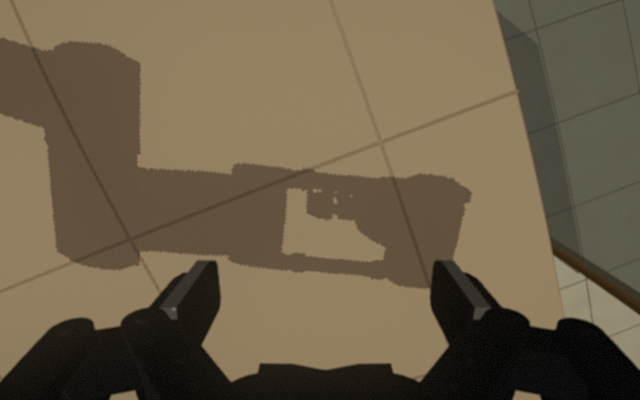

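Paddle at about (0.517, 0.0325, 0.087), dispenser yaw about -5°. Working out the shift to a point above it.

```bash
cat >> h.py <<'E'
def delta(p,yaw):
    s=get_state(); q=s['ee_rot']; T=R.from_quat([q[1],q[2],q[3],q[0]])
    # target tool: z down, y along (−sin yaw,cos yaw)
    y=np.array([-np.sin(yaw),np.cos(yaw),0]);z=np.array([0,0,-1.]);x=np.cross(y,z)
    G=R.from_matrix(np.c_[x,y,z])
    print('shift mm',(T.inv().apply(np.array(p)-s['position'])*1e3).round(1),'rot',np.degrees((T.inv()*G).as_rotvec()).round(2))
E
python3 -c "
from h import *
delta([.517,.0325,.16],np.radians(-5.2))"
```

```text
shift mm [-470.5 -358.1   90.1] rot [-5.000e-02 -1.000e-02 -1.593e+01]
```

```bash
python3 -m jog '[-30,-20,0,0,0,0, -80,-60,0,0,0,-2, -130,-100,0,0,0,-4, -180,-137,0,0,0,-6, -230,-175,0,0,0,-8, -280,-213,0,0,0,-10, -330,-251,10,0,0,-12, -380,-289,20,0,0,-14, -430,-327,30,0,0,-16, -470.5,-358,40,0,0,-16]' 1 30; python3 -m jog '[0,0,5,0,0,0, 0,0,10,0,0,0]'
python3 - <<'E'
from h import *
delta([.517,.0325,.13],np.radians(-5.2))
s=get_state();print(s['clock'],s['position'],s['contact_force'],s['width'])
w=get_image('wrist');cv2.imwrite('pics/w2.png',w['frame'][:,:,::-1])
w=get_image('scene');cv2.imwrite('pics/s2.png',cv2.resize(w['frame'][130:280,280:480,::-1],None,fx=4,fy=4))
E
```

```text
clock: 1.5
position: [0.5181, 0.0308, 0.2102]
ee_rot: [0.0, 0.045, 0.999, 0.0]
contact_force: [0.4, 1.3, -0.0]
width: 0.0001
clock: 1.75
position: [0.5165, 0.0331, 0.1998]
ee_rot: [-0.001, 0.045, 0.999, 0.0]
contact_force: [-0.9, -0.2, -0.0]
width: -0.0001
shift mm [-0.6 -0.6 69.8] rot [ 0.05 -0.08  0.02]
1.75 [0.51654082 0.03305091 0.19977389] [-0.86561852 -0.16811101 -0.00114788] -9.740289272594231e-05
```

View pics/w2.png

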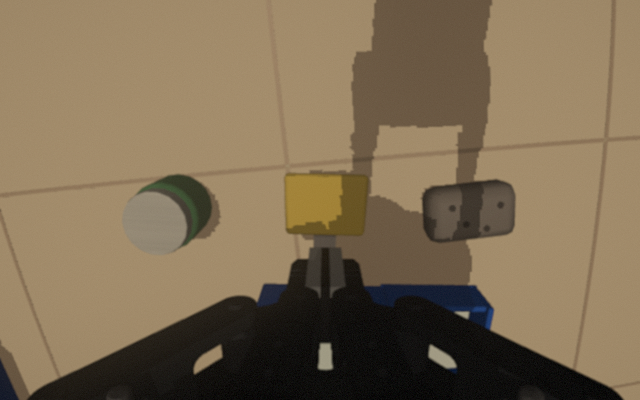

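View pics/s2.png

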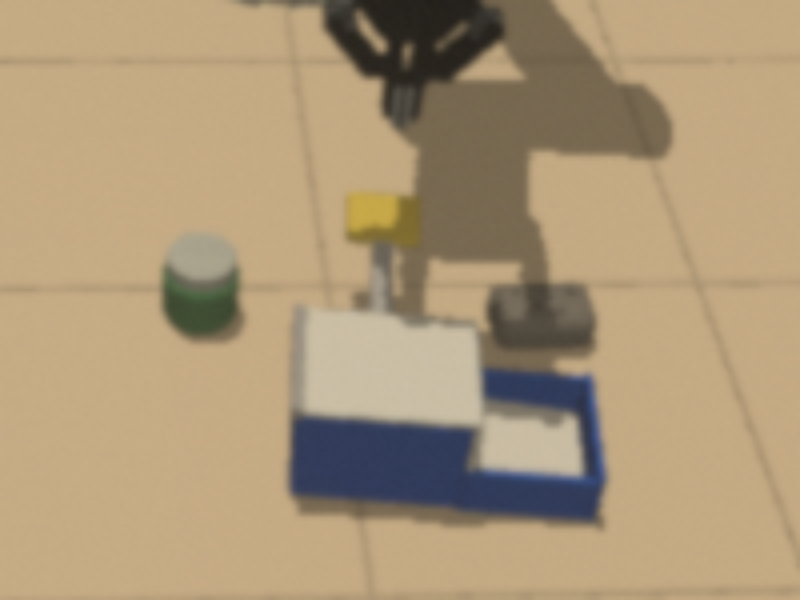

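Wrist view: paddle centred at about (327,204), its edges parallel to the image rows, with the fingertips at (325,255). The jar and pumice are well clear. I'll cross-check the paddle position with the wrist camera.

```bash
python3 - <<'E'
from h import *
w=get_image('wrist');m=mask(w,(18,120,60),(34,255,255),(270,150,390,245));p,c=blob(m);print(p,cv2.minAreaRect(c),plane(w,p,.087))
print(plane(w,cv2.minAreaRect(c)[0],.087), ray(w,p)[0])
delta([.517,.0325,.115],np.radians(-5.2)); print(get_state()['position'])
E
```

```text
[324.25131506 204.57738095] ((324.2554016113281, 204.81634521484375), (84.05188751220703, 61.649810791015625), 1.6846843957901) [0.51510447 0.03313444 0.087     ]
[0.51527316 0.0331222  0.087     ] [0.44860883 0.03925598 0.3223932 ]
shift mm [-1.  -1.6 85.2] rot [ 0.03 -0.05  0.17]
[0.51618105 0.03413147 0.20021886]
```

```bash
python3 -m jog '[0,0,20,0,0,0, 0,0,40,0,0,0, 0,0,60,0,0,0, 0,0,75,0,0,0, 0,0,82,0,0,0, 0,0,85,0,0,0]'; python3 -m jog '[0,0,2,0,0,0, 0,0,4,0,0,0, 0,0,6,0,0,0, 0,0,8,0,0,0, 0,0,8,0,0,0]'; python3 -m jog '[0,0,2,0,0,0, 0,0,4,0,0,0, 0,0,4,0,0,0]'
```

```text
clock: 2.65
position: [0.5172, 0.0332, 0.1153]
ee_rot: [0.0, 0.044, 0.999, 0.0]
contact_force: [1.6, -1.2, -1.0]
width: 0.0002
clock: 3.28
position: [0.5169, 0.0328, 0.1074]
ee_rot: [-0.0, 0.045, 0.999, 0.0]
contact_force: [-1.2, 0.3, 3.3]
width: -0.0001
clock: 3.65
position: [0.5168, 0.0329, 0.103]
ee_rot: [-0.0, 0.045, 0.999, 0.0]
contact_force: [-1.1, -0.4, 2.0]
width: 0.0
```

Contact was at TCP z of about 0.11. I'll press to about 0.075, which is roughly 35 mm of travel.

```bash
python3 -m jog '[0,0,3,0,0,0, 0,0,6,0,0,0, 0,0,9,0,0,0, 0,0,12,0,0,0, 0,0,15,0,0,0, 0,0,18,0,0,0, 0,0,21,0,0,0, 0,0,24,0,0,0, 0,0,27,0,0,0, 0,0,28,0,0,0]'; python3 -m jog '[0,0,0,0,0,0, 0,0,0,0,0,0, 0,0,0,0,0,0, 0,0,0,0,0,0, 0,0,0,0,0,0, 0,0,0,0,0,0, 0,0,0,0,0,0, 0,0,0,0,0,0]'
python3 - <<'E'
from h import *
for n,bx in(('scene',(290,130,480,280)),('top',(180,100,340,260))):
    d=get_image(n);x0,y0,x1,y1=bx; cv2.imwrite(f'pics/{n}3.png',cv2.resize(d['frame'][y0:y1,x0:x1,::-1],None,fx=3.7,fy=3.7,interpolation=cv2.INTER_CUBIC))
E
```

```text
clock: 4.9
position: [0.517, 0.0329, 0.075]
ee_rot: [-0.0, 0.045, 0.999, 0.0]
contact_force: [-3.9, 0.3, 4.2]
width: -0.0001
clock: 5.9
position: [0.5171, 0.0328, 0.0753]
ee_rot: [0.0, 0.045, 0.999, 0.0]
contact_force: [-4.0, 0.3, 4.8]
width: 0.0002
```

View pics/scene3.png

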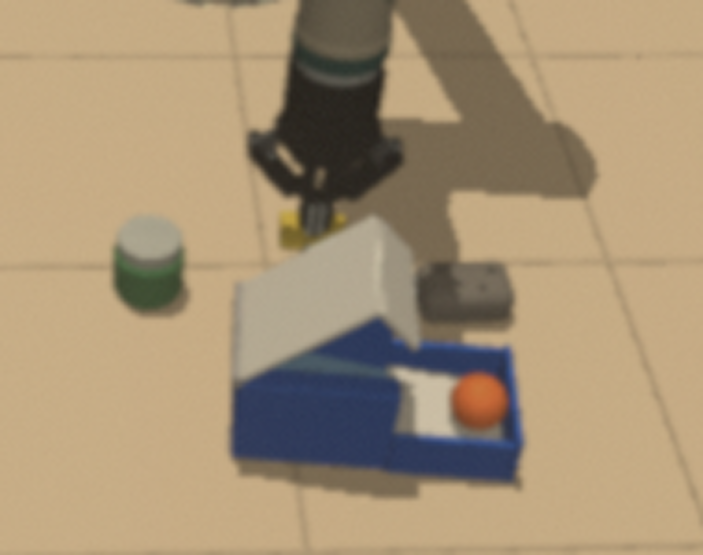

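View pics/top3.png

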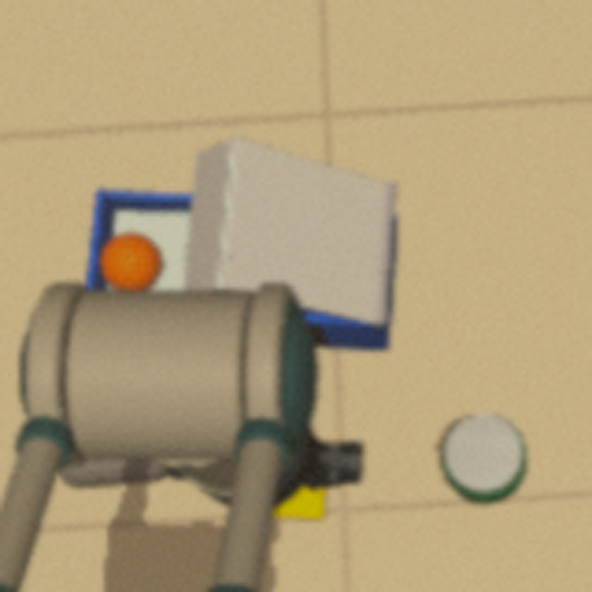

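The lid is open (~35°) and the ball sits in the dish against the outer wall (scene crop (480,400), top crop (131,262)). I'll wait briefly and check that it has settled.

```bash
cat > b.py <<'E'
from h import *
a=get_image('scene');b=get_image('top');O=((5,160,120),(17,255,255))
pa,_=blob(mask(a,*O,(340,180,480,280)));pb,_=blob(mask(b,*O,(180,100,300,240)))
p,e=tri(a,pa,b,pb)
y=np.radians(-5.2);Rz=np.array([[np.cos(y),-np.sin(y)],[np.sin(y),np.cos(y)]])
o=np.array([.5165,.0328])+Rz@[.155,0]
print('ball',p,e,'in dispenser',Rz.T@(p[:2]-o), 'dish dist',np.linalg.norm(Rz.T@(p[:2]-o)-[0,.105]))
E
python3 b.py;python3 -m jog '[0,0,0,0,0,0, 0,0,0,0,0,0, 0,0,0,0,0,0, 0,0,0,0,0,0]';python3 b.py
```

```text
ball [0.68654712 0.14272013 0.03238552] 0.0011692982393381364 in dispenser [0.00438493 0.12487955] dish dist 0.02035740859817204
clock: 6.6
position: [0.5172, 0.0328, 0.0753]
ee_rot: [0.0, 0.045, 0.999, 0.0]
contact_force: [-3.9, 1.5, 4.8]
width: -0.0001
ball [0.68639623 0.14259005 0.03244281] 0.0009822845339651045 in dispenser [0.00424645 0.12473634] dish dist 0.020187998007318065
```

The ball is at rest 20 mm from the dish centre, at z of 32 mm. Now I'll ease the lever up at about 12 mm/s.

```bash
python3 -m jog '[0,0,-1,0,0,0, 0,0,-2.5,0,0,0, 0,0,-4,0,0,0, 0,0,-5.5,0,0,0, 0,0,-7,0,0,0, 0,0,-8.5,0,0,0, 0,0,-10,0,0,0, 0,0,-11.5,0,0,0, 0,0,-13,0,0,0, 0,0,-14.5,0,0,0]'; python3 -m jog '[0,0,-1.5,0,0,0, 0,0,-3,0,0,0, 0,0,-4.5,0,0,0, 0,0,-6,0,0,0, 0,0,-7.5,0,0,0, 0,0,-9,0,0,0, 0,0,-10.5,0,0,0, 0,0,-12,0,0,0, 0,0,-13.5,0,0,0, 0,0,-14.5,0,0,0]'; python3 -m jog '[0,0,-1,0,0,0, 0,0,-2,0,0,0, 0,0,-3,0,0,0, 0,0,-4,0,0,0, 0,0,-5,0,0,0, 0,0,-6,0,0,0, 0,0,-7,0,0,0, 0,0,-8,0,0,0, 0,0,-9,0,0,0, 0,0,-10,0,0,0]'; python3 -m jog '[0,0,-1,0,0,0, 0,0,-2,0,0,0, 0,0,-3,0,0,0, 0,0,-4,0,0,0]'
```

```text
clock: 7.95
position: [0.5176, 0.0328, 0.09]
ee_rot: [0.001, 0.045, 0.999, 0.0]
contact_force: [-0.9, 1.1, 4.2]
width: 0.0002
clock: 9.2
position: [0.5173, 0.0328, 0.1044]
ee_rot: [0.0, 0.045, 0.999, 0.0]
contact_force: [2.9, -0.2, 2.2]
width: 0.0004
clock: 10.45
position: [0.5168, 0.0329, 0.1142]
ee_rot: [-0.0, 0.045, 0.999, 0.0]
contact_force: [-0.5, -0.1, 0.8]
width: -0.0004
clock: 10.95
position: [0.5171, 0.0328, 0.1184]
ee_rot: [0.0, 0.045, 0.999, 0.0]
contact_force: [0.5, -0.3, 0.3]
width: 0.0
```

The force has dropped to about zero, so I'll back off and look.

```bash
python3 -m jog '[0,0,-4,0,0,0, 0,0,-12,0,0,0, 0,0,-25,0,0,0, 0,0,-45,0,0,0, 0,0,-65,0,0,0, 0,0,-85,0,0,0, 0,0,-100,0,0,0]';  python3 -m jog '[20,0,0,0,0,0, 50,0,0,0,0,0, 80,0,0,0,0,0, 110,0,0,0,0,0, 130,0,0,0,0,0, 130,0,0,0,0,0, 130,0,0,0,0,0]'; python3 b.py
python3 - <<'E'
from h import *
a=get_image('scene');b=get_image('top')
for n,d,bx in(('scene',a,(290,130,480,280)),('top',b,(180,100,340,260))):
    x0,y0,x1,y1=bx; cv2.imwrite(f'pics/{n}5.png',cv2.resize(d['frame'][y0:y1,x0:x1,::-1],None,fx=3.7,fy=3.7,interpolation=cv2.INTER_CUBIC))
pa,ca=blob(mask(a,*YEL,(350,160,400,200)));print('paddle scene',pa)
try:
  pb,cb=blob(mask(b,*YEL,(230,205,280,250)));print(pb,tri(a,pa,b,pb))
except Exception as e:print(e)
s=get_state();print(s['clock'],s['position'],s['contact_force'])
E
```

```text
clock: 11.82
position: [0.5175, 0.0328, 0.2201]
ee_rot: [0.001, 0.045, 0.999, 0.0]
contact_force: [-0.9, 0.9, 0.9]
width: 0.0002
clock: 12.7
position: [0.3889, 0.0443, 0.2187]
ee_rot: [0.001, 0.045, 0.999, -0.0]
contact_force: [-0.2, 0.5, 0.0]
width: -0.0
ball [0.68676481 0.14274153 0.0325205 ] 0.0011730176787222322 in dispenser [0.00459978 0.1249206 ] dish dist 0.02044475739043331
paddle scene [375.57236842 184.33442982]
[254.87400094 228.21250588] (array([0.51690265, 0.03326585, 0.08551297]), np.float64(0.0017509965420347475))
12.9 [0.38851842 0.04431848 0.21823325] [-0.44752299  0.03052072 -0.44863808]
```

View pics/scene5.png

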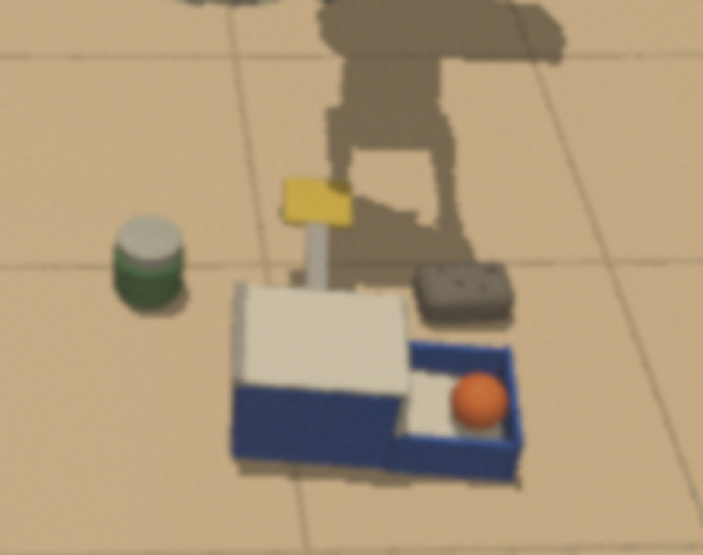

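View pics/top5.png

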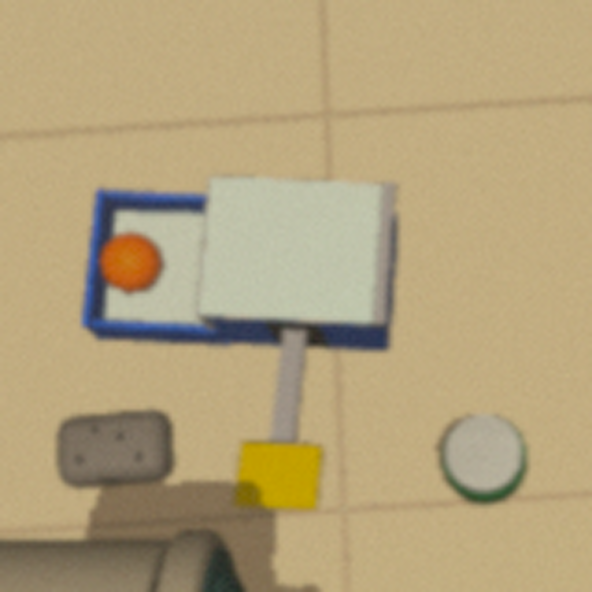

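The lid is shut and the paddle is back at its start pixel, within 0.3 px in both views. The ball is in the dish (top crop (131,262)), the jar and pumice look unmoved, and the hand is clear.

```bash
python3 -c "
from rig import *
print(sign_off())"
```

```text
the job is handed in; nothing more can be done
None
```

The ball is in the catch dish, the lid is shut and the job is handed in at about 13 s of the 45 s allowed; `sign_off()` gave no verdict.

**What I did:** With the fingers closed, I pressed the paddle down about 35 mm. The lid opened and the ball rolled out. After checking that the ball had settled, I eased the lever up over about 4 s at 8–12 mm/s, until the contact force fell to about zero. Then I moved the hand up and back.

**Last checks:**
- **Lid and lever:** the lid looks shut in both views. The paddle is within about 0.3 px of where it started in each, and its computed height is within 1 mm of the first measurement.
- **Ball:** it rests 20 mm from the dish centre, at a height of 32 mm.
- **Bystanders:** by eye, the jar and pumice have not moved. I did not check the soap bar and loofah handle again, but the hand never went near them.
- **Force:** the readings at the end were only noise, under 0.7 N.

No check failed or disagreed. I could not read the lid's speed directly. At the pace I let the lever up, it works out to about 0.25 rad/s, against the 1.8 rad/s limit.

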